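# Set the gluing press down and relock its screw

### The arm

A 6-joint arm with a two-finger parallel gripper is mounted at the origin on the work surface. World frame = base frame: x ahead of the robot, y to its left, z up, the work surface at z = 0. Lengths are in m, angles in rad, forces in N, time in s.
With the tool pointing down it reaches from about 0.35 to 0.775 m from the base axis. Payload 7.3 kg.
Tool frame: the origin (TCP) lies at the very end of the fingers, on their centre line; the grasp point (between the pads) lies 19 mm behind it (robot.hold_point_z is the distance from the TCP to the grasp point, in m); z points along the fingers, y is the direction in which the jaws open and shut (so a half turn about z gives the same grasp; the last joint's range is limited). The gripper opens to 92 mm and grips with 3 to 60 N. Pads are 19 mm wide; open, the fingers measure 130 mm over their backs; the gripper's body (75 mm by 190 mm) begins 47 mm behind the grasp point.
Start: joints at [-1.403, 0.342, 1.524, -0, 1.275, -0.146], TCP at [0.162, -0.499, 0.227] pointing down, gripper open.
Joint ranges: [-2.53, 2.53], [-0.77, 2.02], [0.04, 2.7], [-1, 4.14], [0.28, 2.66], [-3.11, 3.11]. Speed limits (rad/s): [2.57, 2.57, 3.14, 3.14, 3.14, 3.14].

### API

Orientations are given as [roll, pitch, yaw] about the fixed x, y, z axes, in that order (R = Rz(yaw) Ry(pitch) Rx(roll)).
In Python, from cell import monitor, viewer, robot gives the robot as it stands.
- The arm moves only by the tool move_arm, never from a script. Its argument "deltas" is a list of rows, each an object of numbers: "x", "y", "z": the shift along the tool's x, y, z in m; "wx", "wy", "wz": the turn, a rotation vector about the tool's x, y, z in degrees; "hand": the opening, from 0 (shut) to 1 (fully open). In form: [{"x": .., "y": .., "z": .., "wx": .., "wy": .., "wz": .., "hand": ..}, ...]. A call has 1 to 8 rows; each row is the pose to reach, as a shift and turn from the pose commanded when the call began, along the tool's axes at that moment; what a row does not reach only later rows make up. A row lasts 1/8 s, in which the tool goes at most 62.5 mm and 10.7 degrees, less where a joint would pass 70% of its speed; a pose out of reach is approached as far as the arm can. A call with a gripper value outside its range is refused whole. The fingers move at their own pace and stop on an object; "grip_force" is the grip in N (left out, the last holds). Time passes only in rows, so rows that repeat a pose let the fingers close. It gives the time, the measured TCP pose, the force and the opening at its end, in the units of the state.
- monitor.observe(): the state, without advancing time (a new reading comes with each control period).
- viewer.read_camera(name): name is "scene" or "top" or "wrist"; returns the picture (480x640x3 uint8, red, green, blue); there is no depth.
- viewer.camera_params(name): a dict with "camera_matrix" (3x3 intrinsics, pixels), "R" (3x3) and "t" (3): a world point X has camera coordinates R X + t. Camera axes: x right, y down, z forward; pixel columns grow to the right and rows downward; lengths in m; the calibration is good to about 2 mm. A picture is of the moment at which its call begins: read the wrist's pose just before it. camera_params takes no time and is no camera call; for the wrist camera it gives the pose at the moment of the call.
- robot.hand_in(): hands the job in, once; it reports no verdict.
The state is a dict: "time": time; "qpos": joint angles; "qvel": joint speeds; "joint_efforts": joint torques, N m; "tool_pos": TCP position; "tool_rot": TCP orientation; "contact_force": force on the tool from outside, world axes, zero at the start; "torque": the same for the moment, N m; "opening": finger opening in m.
Only numpy, scipy, OpenCV 4.12 (cv2) and the standard library are available. Lean on these libraries where they do the work, as an engineer would, in place of code of your own. Each camera call takes 0.05 s, during which the arm holds its last target. There are 200 camera calls.

### The job

The mended bronze mirror lies in the bench press under its wooden block, but the foot of the press screw still stands clear of the block. Slacken the lock nut by its lever, wind the crank clockwise until the rubber foot bears snugly on the block without crushing it, then tighten the lock nut firmly again so that the setting holds. Leave the block where it lies and the things around the press alone, and let go at the end.

Things in the scene. Friction and masses are not known exactly. Their poses are not given: they have to be found in the camera images.
- crank_grip (a point): centre of the crank's grip: an upright round black peg, 16 mm thick, 36 mm high, on the end of the flat steel crank arm that tops the press screw, 45 mm from the screw's axis. A round boss 18 mm wide lies under the peg, its top 18 mm below this point. Clockwise from above winds the screw down, 8 mm a turn (1.27 mm a radian); the grip sinks with it
- spindle: the upright press screw, carrying crank and rubber foot; origin on its axis, 62 mm lower than the crank grip's centre. The foot is a 38 mm rubber disc, worn more or less: it starts 0.1 to 2.6 mm above the block and is snug after 0.7 to 3 rad of winding. Snug is a pressure of 15 to 40 N; from the first touch that takes 0.5 to 1 rad; some 0.4 rad past snug, above 85 N, the block is crushed
- lever_grip (a point): centre of the black grip on the end of the lock nut's lever: a round bar 18 mm thick and about 37 mm long, pointing away from the screw and rising outwards by 17 degrees, 87.5 mm from the screw's axis. The lever swings round the screw's axis and rises with the nut by 1.27 mm a radian. Counter-clockwise from above slackens
- nut: the lock nut: hexagon 30 mm across flats, 14 mm high, round the screw under the crank; origin on its axis in its underside. It starts tight; swung counter-clockwise it is slack after 0.7 rad (0.9 leaves it well clear), then swings at about 1 N at the lever grip. Tightening, it meets the washer again and the push climbs; with 5 to 8 N at the lever grip it is firmly tight (less when halted); far more drags the screw round
- core (a joint): turning angle of the press screw in rad, growing as the crank is wound clockwise (down); its zero says nothing about the foot. Felt at the crank grip, winding slowly, the screw runs free at 1 to 2 N; when the foot bears the push climbs steadily: about 4 N at 20 N of foot pressure, 6 N at 35 N, 8 N at 45 N, over 10 N is too much; halted, it eases by a third or so. Stiff while the nut is tight
- washer: flat steel washer, 31 mm across and 2 mm thick, under the lock nut on the press's boss; origin on the screw's axis at its underside, 120 mm above the table
- press: the bench gluing press, fixed to the table: grey base 160 x 240 x 18 mm, origin at the centre of its underside with the screw's axis upright over it; two columns 90 mm either side along its y axis, their cap nuts ending 118 mm above the table; a crosshead 42 mm wide along y between 78 and 104 mm above the table. The mended mirror (132 mm disc) lies on cork on the base
- block: loose block of pale wood, 70 x 70 x 20 mm, lying on the mirror under the screw's rubber foot, origin at the centre of its underside
- jar: small amber glass jar with a steel lid, 44 mm across, 50 mm high, origin under it; leave alone
- tall_jar: glass jar of brown pigment with a white lid, 54 mm across, 78 mm high, origin under it; leave alone
- dropper: glass dropper bottle with a dark bulb, 42 mm across, 102 mm high, origin under it; leave alone
- spanner: steel spanner, 180 mm long, lying along its x axis, origin at mid-length on the table; leave alone
- spatula: spatula, 200 mm long, lying along its x axis, origin at mid-length on the table; leave alone
- brush: flat brush, 190 mm long, lying along its x axis, origin at mid-length on the table; leave alone

How it is judged:
By the outcome, as a careful person would: the job done as asked, in the order asked, and still so for the second after the job is handed in, with the robot touching nothing.
It also fails if it takes over 72 s, if anything falls off the work surface, if the arm or the gripper's body presses on something with over 40 N, if the wrist force passes 120 N, or if a joint passes its speed limit or range.

## Working session

There is one attempt and no reset: what is moved stays moved. The work goes in short steps, Python scripts to look and compute and a tool call to move; the robot and the scene stay as the last step left them, time stands still between calls to the robot, and variables do not carry over. Pictures are saved under pics/ and viewed, about 8 in all and at most 12, crops included, and the job is handed in when it is done.

Besides the shell and the picture viewer there is one more tool, called after "Emit:" as a command line: name --argument value ..., lists and objects as JSON in quotes. move_arm: Moves the arm, as the interface text tells. Its arguments: {"type":"object","properties":{"deltas":{"type":"array","items":{"type":"object","properties":{"x":{"type":"number"},"y":{"type":"number"},"z":{"type":"number"},"wx":{"type":"number"},"wy":{"type":"number"},"wz":{"type":"number"},"hand":{"type":"number"}}}},"grip_force":{"type":"number"}},"required":["deltas"]}

```bash
mkdir -p pics; ls
python3 - <<'E'
from cell import monitor, viewer, robot
import cv2, numpy as np
s=monitor.observe(); print(s); print(robot.hold_point_z)
for n in("scene","top"):
    im=viewer.read_camera(n); cv2.imwrite(f"pics/{n}0.png",im[:,:,::-1])
    p=viewer.camera_params(n); print(n,p)
E
```

```text
pics
{'time': 0.0, 'qpos': array([-1.40302625e+00,  3.42764386e-01,  1.52505196e+00, -1.90254077e-05,
        1.27537261e+00, -1.46028456e-01]), 'qvel': array([-0.0010183 , -0.0008047 , -0.00044297, -0.00206857, -0.0009579 ,
        0.00043953]), 'joint_efforts': array([-1.54998645e-03, -4.31246603e+01, -2.44219869e+01,  7.15665333e-02,
        5.59677801e-02, -1.09340010e-04]), 'tool_pos': array([ 0.1619849 , -0.49894768,  0.22601114]), 'tool_rot': array([-3.14001069e+00, -2.14280343e-04,  3.13803918e-01]), 'contact_force': array([ 0.30337651, -0.46489866,  0.84788991]), 'torque': array([ 0.0045343 ,  0.0135695 , -0.04124582]), 'opening': 0.09149860982773057}
0.0188
scene {'camera_matrix': array([[595.45490241,   0.        , 320.80603773],
       [  0.        , 595.45490241, 239.56882953],
       [  0.        ,   0.        ,   1.        ]]), 'R': array([[-0.24593946,  0.96913353, -0.01714567],
       [ 0.65621497,  0.15345858, -0.7388047 ],
       [-0.71336926, -0.19295248, -0.67370145]]), 't': array([ 0.03971818, -0.29913729,  1.7228451 ])}
top {'camera_matrix': array([[448.10766559,   0.        , 318.20346978],
       [  0.        , 448.10766559, 237.6389459 ],
       [  0.        ,   0.        ,   1.        ]]), 'R': array([[ 0.0231084 , -0.9995781 , -0.01759634],
       [-0.98913238, -0.02030347, -0.14561903],
       [ 0.14520033,  0.02077014, -0.98918424]]), 't': array([0.12020085, 0.5772112 , 0.86849056])}
```

View pics/scene0.png

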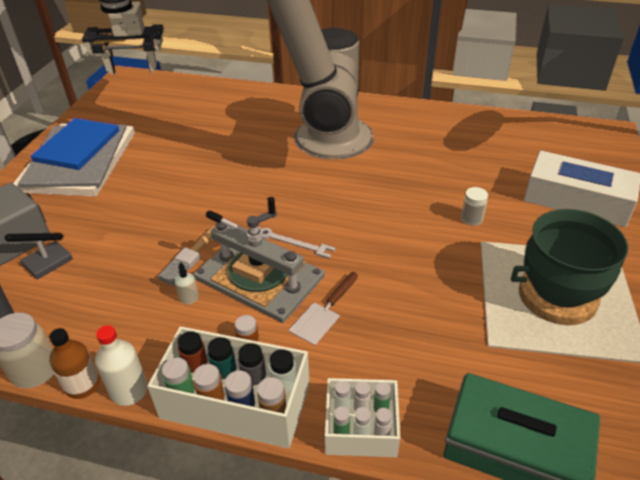

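View pics/top0.png

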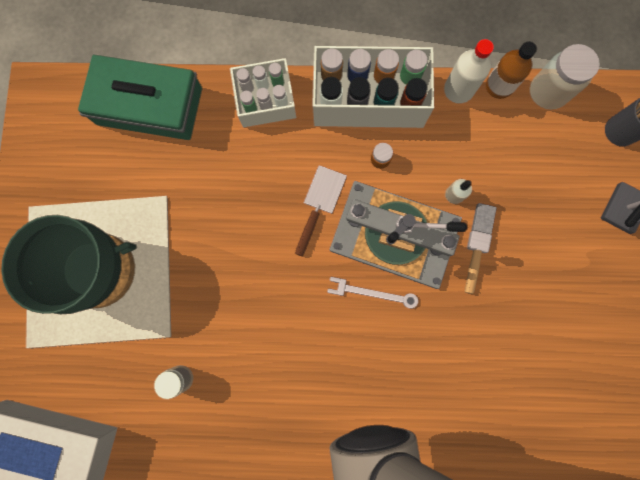

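The top view shows the press near (405,232), with the crank grip at about (393,238) and the lever grip at about (456,226). In the scene view they are at about (271,206) and (215,217). The next step is to mask and triangulate the two grips.

```bash
cat > h.py <<'E'
import cv2, numpy as np
from cell import monitor, viewer, robot
P={n:viewer.camera_params(n) for n in("scene","top")}
def proj(p,X):
    c=p["R"]@np.asarray(X,float)+p["t"]; u=p["camera_matrix"]@c; return u[:2]/u[2]
def ray(p,uv):
    d=p["R"].T@np.linalg.solve(p["camera_matrix"],[uv[0],uv[1],1.]); return -p["R"].T@p["t"],d/np.linalg.norm(d)
def plane(p,uv,z):
    o,d=ray(p,uv); return o+d*(z-o[2])/d[2]
def tri(a,b):
    (o1,d1),(o2,d2)=a,b
    s=np.linalg.lstsq(np.c_[d1,-d2],o2-o1,rcond=None)[0]
    x,y=o1+s[0]*d1,o2+s[1]*d2; return (x+y)/2,np.linalg.norm(x-y)
E
python3 - <<'E'
from h import *
T=cv2.imread("pics/top0.png");S=cv2.imread("pics/scene0.png")
for n,im,(x0,y0,x1,y1) in(("top",T,(340,180,480,280)),("scene",S,(195,190,330,300))):
    c=im[y0:y1,x0:x1]; m=(c.max(2)<45).astype(np.uint8)
    k,l,st,ce=cv2.connectedComponentsWithStats(m)
    for i in range(1,k):
        if st[i,4]>15: print(n,st[i]+[x0,y0,0,0,0],ce[i]+[x0,y0])
a=cv2.resize(T[180:280,335:475],None,fx=5.5,fy=5.5,interpolation=cv2.INTER_CUBIC)
b=cv2.resize(S[190:290,195:335],None,fx=5.5,fy=5.5,interpolation=cv2.INTER_CUBIC)
cv2.imwrite("pics/a.png",a);cv2.imwrite("pics/b.png",b)
E
```

```text
top [461 182   9   7  47] [465.23404255 185.04255319]
top [447 222  20   9 141] [456.4964539 226.4893617]
top [388 232  10  11  69] [392.5942029  237.24637681]
scene [269 198   6  16  77] [271.05194805 205.75324675]
scene [207 212  14  11  83] [213.65060241 216.30120482]
scene [250 257  12   8  57] [254.73684211 261.45614035]
```

View pics/a.png

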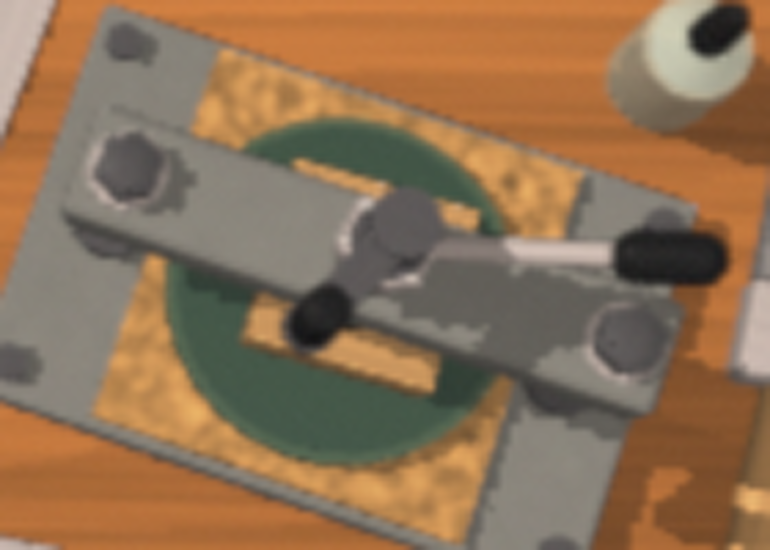

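View pics/b.png

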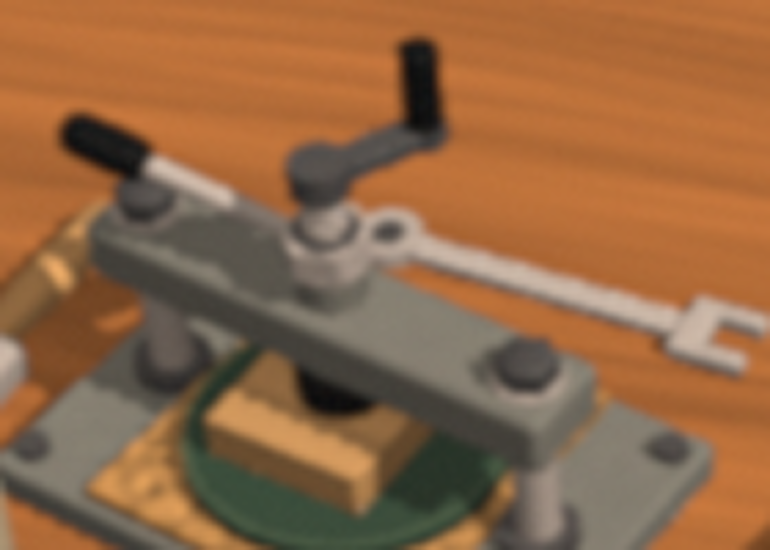

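Crop a puts the cap nuts at (358.1,210) and (449.2,241.5) in the top view. Crop b puts them at about (291,255) and (221.4,225.5) in the scene view. The crank points towards the robot, and the lever points to the right (-y).

Run:
```python
from h import *
t,s=P["top"],P["scene"]
def tt(a,b): return tri(ray(t,a),ray(s,b))
c1=plane(t,(358.1,210),.116);c2=plane(t,(449.2,241.5),.116);print("caps top",c1,c2,(c1+c2)/2,np.linalg.norm(c1-c2))
d1=plane(s,(291,255),.116);d2=plane(s,(221.4,225.5),.116);print("caps scene",d1,d2,(d1+d2)/2,np.linalg.norm(d1-d2))
ax=((c1+c2)/2+(d1+d2)/2)/2
cg,e=tt((392.6,237.2),(271.05,205.7));print("crank",cg,e,np.linalg.norm((cg-ax)[:2]),np.arctan2(*(cg-ax)[1::-1]))
lg,e=tt((456.5,226.5),(213.65,216.3));print("lever",lg,e,np.linalg.norm((lg-ax)[:2]),np.arctan2(*(lg-ax)[1::-1]))
hub,e=tt((335+408/5.5,180+222/5.5),(195+318/5.5,190+163/5.5));print("hub",hub,e)
print("axis",ax, "y axis ang",np.arctan2(*(c1-c2)[1::-1]))
```

```text
caps top [0.61797092 0.05726087 0.116     ] [ 0.5615272  -0.11240865  0.116     ] [ 0.58974906 -0.02757389  0.116     ] 0.1788117438882045
caps scene [0.62018584 0.05692483 0.116     ] [ 0.56728797 -0.11230361  0.116     ] [ 0.59373691 -0.02768939  0.116     ] 0.17730327496422874
crank [0.557596   0.00123495 0.18294047] 0.0021064429874245224 0.044713493689631435 2.43979704144195
lever [ 0.58364172 -0.11662947  0.1537613 ] 0.0020865233074302205 0.08936579072112517 -1.6615737609128292
hub [ 0.59019803 -0.02904375  0.16743344] 0.00010777437029230359
axis [ 0.59174298 -0.02763164  0.116     ] y axis ang 1.2496441469097468
```

Emit:
move_arm --deltas '[{"x":0.06,"y":-0.027,"wz":-8,"hand":1},{"x":0.12,"y":-0.054,"wz":-16,"hand":1},{"x":0.18,"y":-0.081,"wz":-24,"hand":1},{"x":0.23,"y":-0.104,"wz":-32,"hand":1},{"x":0.28,"y":-0.126,"wz":-40,"hand":1},{"x":0.33,"y":-0.149,"wz":-48,"hand":1},{"x":0.38,"y":-0.171,"wz":-56,"hand":1},{"x":0.42,"y":-0.189,"wz":-64,"hand":1}]'

```text
schema error: expected keys x, y, z, wx, wy, wz, hand
```

```bash
cat >> h.py <<'E'
def to(x,y,z,psi):
    "delta in tool axes from measured pose to a tool-down pose"
    s=monitor.observe(); R=cv2.Rodrigues(np.zeros(3))[0]
    p=s["tool_pos"]; a=s["tool_rot"][2]; d=np.array([x,y,z])-p
    c,n=np.cos(a),np.sin(a)
    print("t %.2f"%s["time"],"pos",p.round(4),"rot",s["tool_rot"].round(4),"F",s["contact_force"].round(2),"open %.4f"%s["opening"])
    print("dx %.4f dy %.4f dz %.4f wz %.2f"%(d[0]*c+d[1]*n,d[0]*n-d[1]*c,-d[2],-np.degrees(psi-a)))
E
python3 -c "
from h import *
to(.583,-.116,.226,1.48)"
```

```text
t 0.10 pos [ 0.162  -0.499   0.2261] rot [-3.1403e+00 -2.0000e-04  3.1380e-01] F [ 0.37  0.5  -0.56] open 0.0921
dx 0.5187 dy -0.2344 dz 0.0001 wz -66.82
```

All keys are required in every row.

Emit:
move_arm --deltas '[{"x":0.055,"y":-0.025,"z":0,"wx":0,"wy":0,"wz":-8,"hand":1},{"x":0.11,"y":-0.05,"z":0,"wx":0,"wy":0,"wz":-16,"hand":1},{"x":0.165,"y":-0.075,"z":0,"wx":0,"wy":0,"wz":-24,"hand":1},{"x":0.22,"y":-0.1,"z":0,"wx":0,"wy":0,"wz":-32,"hand":1},{"x":0.275,"y":-0.125,"z":0,"wx":0,"wy":0,"wz":-40,"hand":1},{"x":0.33,"y":-0.15,"z":0,"wx":0,"wy":0,"wz":-48,"hand":1},{"x":0.385,"y":-0.174,"z":0,"wx":0,"wy":0,"wz":-56,"hand":1},{"x":0.43,"y":-0.195,"z":0,"wx":0,"wy":0,"wz":-64,"hand":1}]'

```text
time: 1.1
tool_pos: [0.5122, -0.1792, 0.2263]
tool_rot: [-3.141, -0.0, 1.436]
contact_force: [-0.1, -0.4, 0.8]
opening: 0.0921
```

```bash
python3 -c "
from h import *
to(.583,-.116,.226,1.48)"
```

```text
t 1.10 pos [ 0.5122 -0.1792  0.2263] rot [-3.1411e+00 -2.0000e-04  1.4364e+00] F [-0.14 -0.37  0.77] open 0.0921
dx 0.0722 dy 0.0617 dz 0.0003 wz -2.50
```

Emit:
move_arm --deltas '[{"x":0.036,"y":0.031,"z":0,"wx":0,"wy":0,"wz":-1.2,"hand":1},{"x":0.0722,"y":0.0617,"z":0,"wx":0,"wy":0,"wz":-2.5,"hand":1},{"x":0.0722,"y":0.0617,"z":0,"wx":0,"wy":0,"wz":-2.5,"hand":1}]'

```text
time: 1.48
tool_pos: [0.5834, -0.1158, 0.2256]
tool_rot: [-3.141, -0.001, 1.478]
contact_force: [0.5, -0.7, -0.4]
opening: 0.0919
```

Run:
```python
from h import *
w=viewer.camera_params("wrist"); im=viewer.read_camera("wrist")[:,:,::-1]; cv2.imwrite("pics/w1.png",im)
to(.583,-.116,.140,1.48)
print(w["t"],proj(w,(.583,-.116,.153)),proj(w,(.591,-.028,.12)))
np.savez("w1.npz",**w)
```

```text
t 1.52 pos [ 0.5822 -0.1172  0.2257] rot [-3.1399 -0.      1.4768] F [ 0.2  -0.82  0.45] open 0.0918
dx 0.0013 dy 0.0007 dz 0.0857 wz -0.18
[-0.590511   -0.09406534  0.37331351] [316.66092599 260.76107159] [316.4633489  120.60855289]
```

View pics/w1.png

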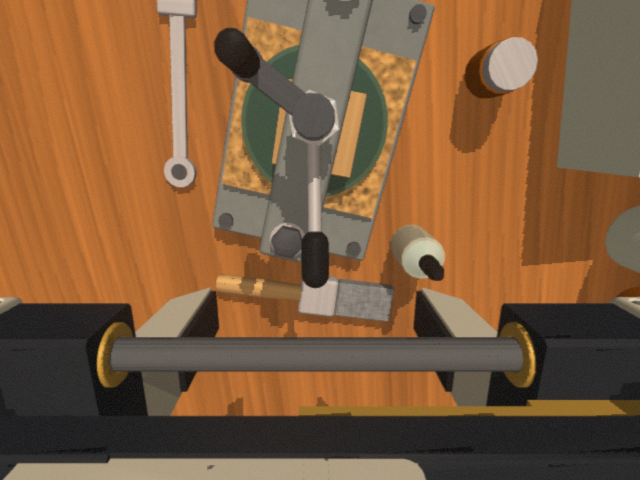

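The wrist view shows the lever grip at (315,259), within 2 px of the prediction, and the hub at (314,116). I'll descend and grasp.

Emit:
move_arm --deltas '[{"x":0.001,"y":0.0,"z":0.03,"wx":0,"wy":0,"wz":0,"hand":0.7},{"x":0.001,"y":0.0,"z":0.06,"wx":0,"wy":0,"wz":0,"hand":0.5},{"x":0.001,"y":0.0,"z":0.085,"wx":0,"wy":0,"wz":0,"hand":0.5},{"x":0.001,"y":0.0,"z":0.085,"wx":0,"wy":0,"wz":0,"hand":0.4},{"x":0.001,"y":0.0,"z":0.085,"wx":0,"wy":0,"wz":0,"hand":0},{"x":0.001,"y":0.0,"z":0.085,"wx":0,"wy":0,"wz":0,"hand":0},{"x":0.001,"y":0.0,"z":0.085,"wx":0,"wy":0,"wz":0,"hand":0},{"x":0.001,"y":0.0,"z":0.085,"wx":0,"wy":0,"wz":0,"hand":0}]' --grip_force 15

```text
time: 2.52
tool_pos: [0.5824, -0.1174, 0.1422]
tool_rot: [3.141, 0.0, 1.475]
contact_force: [0.0, 0.4, 1.3]
opening: 0.0172
```

Emit:
move_arm --deltas '[{"x":0.0001,"y":0.005,"z":0,"wx":0,"wy":0,"wz":-3.25,"hand":0},{"x":0.0006,"y":0.01,"z":-0.0001,"wx":0,"wy":0,"wz":-6.5,"hand":0},{"x":0.0013,"y":0.015,"z":-0.0002,"wx":0,"wy":0,"wz":-9.75,"hand":0},{"x":0.0023,"y":0.0199,"z":-0.0003,"wx":0,"wy":0,"wz":-13,"hand":0},{"x":0.0035,"y":0.0248,"z":-0.0004,"wx":0,"wy":0,"wz":-16.25,"hand":0},{"x":0.0051,"y":0.0295,"z":-0.0004,"wx":0,"wy":0,"wz":-19.5,"hand":0},{"x":0.0069,"y":0.0342,"z":-0.0005,"wx":0,"wy":0,"wz":-22.75,"hand":0},{"x":0.009,"y":0.0388,"z":-0.0006,"wx":0,"wy":0,"wz":-26,"hand":0}]' --grip_force 20

```text
time: 3.52
tool_pos: [0.6218, -0.1119, 0.1424]
tool_rot: [3.142, -0.0, 1.93]
contact_force: [-0.1, 0.4, 0.3]
opening: 0.0172
```

```bash
python3 -c "
from h import *
to(.583,-.116,.226,1.48)"
```

```text
t 3.52 pos [ 0.6218 -0.1119  0.1424] rot [ 3.1416e+00 -1.0000e-04  1.9300e+00] F [-0.09  0.41  0.33] open 0.0172
dx 0.0098 dy -0.0377 dz -0.0836 wz 25.78
```

Emit:
move_arm --deltas '[{"x":0.0001,"y":0.005,"z":0,"wx":0,"wy":0,"wz":-3.25,"hand":0},{"x":0.0006,"y":0.01,"z":-0.0001,"wx":0,"wy":0,"wz":-6.5,"hand":0},{"x":0.0013,"y":0.015,"z":-0.0002,"wx":0,"wy":0,"wz":-9.75,"hand":0},{"x":0.0023,"y":0.0199,"z":-0.0003,"wx":0,"wy":0,"wz":-13,"hand":0},{"x":0.0035,"y":0.0248,"z":-0.0004,"wx":0,"wy":0,"wz":-16.25,"hand":0},{"x":0.0051,"y":0.0295,"z":-0.0004,"wx":0,"wy":0,"wz":-19.5,"hand":0},{"x":0.0069,"y":0.0342,"z":-0.0005,"wx":0,"wy":0,"wz":-22.75,"hand":0},{"x":0.009,"y":0.0388,"z":-0.0006,"wx":0,"wy":0,"wz":-26,"hand":0}]'

```text
time: 4.53
tool_pos: [0.6552, -0.0897, 0.1431]
tool_rot: [3.141, 0.0, 2.384]
contact_force: [-0.3, 1.4, 0.6]
opening: 0.0171
```

Emit:
move_arm --deltas '[{"x":0,"y":0,"z":0,"wx":0,"wy":0,"wz":0,"hand":0.3},{"x":0,"y":0,"z":0,"wx":0,"wy":0,"wz":0,"hand":0.5},{"x":0,"y":0,"z":0,"wx":0,"wy":0,"wz":0,"hand":0.5},{"x":0,"y":0,"z":-0.04,"wx":0,"wy":0,"wz":0,"hand":0.5},{"x":0,"y":0,"z":-0.085,"wx":0,"wy":0,"wz":0,"hand":0.5},{"x":0,"y":0,"z":-0.085,"wx":0,"wy":0,"wz":0,"hand":0.5}]'

```text
time: 5.28
tool_pos: [0.6566, -0.0906, 0.2326]
tool_rot: [3.138, 0.008, 2.381]
contact_force: [-0.5, -0.0, -0.0]
opening: 0.0456
```

Run:
```python
from h import *
w=viewer.camera_params("wrist"); im=viewer.read_camera("wrist")[:,:,::-1]; cv2.imwrite("pics/w2.png",im)
np.savez("w2.npz",**w)
im=viewer.read_camera("top")[:,:,::-1]; cv2.imwrite("pics/t2.png",im)
to(.5566,.001,.226,2.44)
```

```text
t 5.38 pos [ 0.6547 -0.0902  0.228 ] rot [3.1415e+00 5.0000e-04 2.3816e+00] F [0.95 0.54 0.  ] open 0.0463
dx 0.1339 dy -0.0015 dz 0.0020 wz -3.35
```

View pics/w2.png

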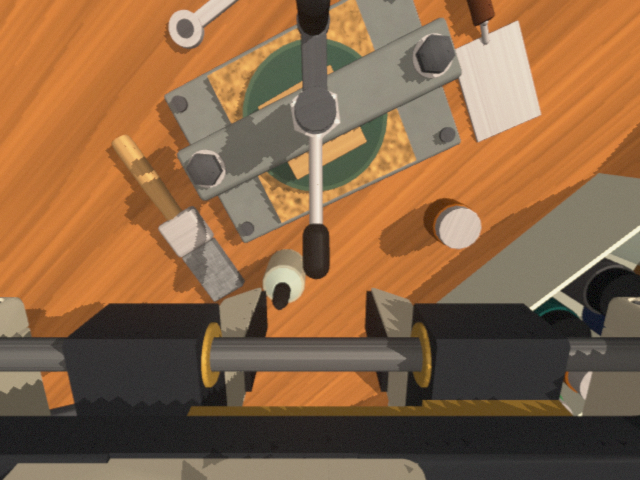

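The lever has swung and now lies at (316,250), below the hub at (316,112). The crank points straight up in the image, with the peg at (313,10).

Run:
```python
from h import *
w1=dict(np.load("w1.npz"));w2=dict(np.load("w2.npz"))
i1=cv2.imread("pics/w1.png")
m=(i1[20:90,205:290].max(2)<38).astype(np.uint8);k,l,st,ce=cv2.connectedComponentsWithStats(m);j=1+st[1:,4].argmax();print(st[j]+[205,20,0,0,0],ce[j]+[205,20])
print("hub",tri(ray(w1,(314,115)),ray(w2,(316,111))))
print(plane(w1,(314,115),.168),plane(w2,(316,111),.168))
print("peg w1",plane(w1,ce[j]+[205,20],.186))
T=cv2.imread("pics/t2.png")[180:280,340:480];m=(T.max(2)<45).astype(np.uint8);k,l,st,ce=cv2.connectedComponentsWithStats(m)
for i in range(1,k):
  if st[i,4]>30: print(ce[i]+[340,180],plane(P["top"],ce[i]+[340,180],.183))
for X in [(.5566,.001,.201),(.5566,.001,.165)]: print(proj(w1,X),proj(w2,X))
```

```text
[229  45  30  33 392] [247.73214286  64.43622449]
hub (array([ 0.58981893, -0.02684139,  0.15927473]), np.float64(0.0006943790102482899))
[ 0.58970697 -0.02700511  0.168     ] [ 0.59026567 -0.02754421  0.168     ]
peg w1 [ 0.55986575 -0.00200887  0.186     ]
[441.   187.79] [ 0.64596435 -0.08175381  0.183     ]
[392.6119403  237.37313433] [0.55702637 0.00226097 0.183     ]
[233.51074868  51.36775211] [310.7324537   0.6836826]
[247.81561134  66.34962925] [311.29713448  23.84471017]
```

Emit:
move_arm --deltas '[{"x":0.05,"y":0,"z":0,"wx":0,"wy":0,"wz":-1,"hand":0.5},{"x":0.1,"y":0,"z":0,"wx":0,"wy":0,"wz":-2,"hand":0.5},{"x":0.1345,"y":-0.001,"z":0,"wx":0,"wy":0,"wz":-2.2,"hand":0.5},{"x":0.1345,"y":-0.001,"z":0,"wx":0,"wy":0,"wz":-2.2,"hand":0.5},{"x":0.1345,"y":-0.001,"z":0.03,"wx":0,"wy":0,"wz":-2.2,"hand":0.5},{"x":0.1345,"y":-0.001,"z":0.056,"wx":0,"wy":0,"wz":-2.2,"hand":0.5},{"x":0.1345,"y":-0.001,"z":0.056,"wx":0,"wy":0,"wz":-2.2,"hand":0.5}]'

```text
time: 6.25
tool_pos: [0.5555, 0.0014, 0.1692]
tool_rot: [-3.138, -0.005, 2.42]
contact_force: [-0.1, -0.7, -0.4]
opening: 0.0458
```

Emit:
move_arm --deltas '[{"x":0,"y":0,"z":0,"wx":0,"wy":0,"wz":0,"hand":0.2},{"x":0,"y":0,"z":0,"wx":0,"wy":0,"wz":0,"hand":0},{"x":0,"y":0,"z":0,"wx":0,"wy":0,"wz":0,"hand":0},{"x":0,"y":0,"z":0,"wx":0,"wy":0,"wz":0,"hand":0},{"x":0,"y":0,"z":0,"wx":0,"wy":0,"wz":0,"hand":0}]' --grip_force 20

```text
time: 6.88
tool_pos: [0.557, 0.002, 0.1724]
tool_rot: [3.141, 0.001, 2.421]
contact_force: [-0.4, 1.3, 3.4]
opening: 0.0154
```

```bash
cat >> h.py <<'E'
AX=np.array([.590,-.0275])
def tang(inward=False):
    "radius, angle about the screw, force on tool: radial, ccw tangential, up"
    L=[]
    for _ in range(1): s=monitor.observe()
    d=s["tool_pos"][:2]-AX; r=np.linalg.norm(d); a=np.arctan2(d[1],d[0]); u=d/r; F=s["contact_force"]
    print("t %.2f r %.4f ang %.3f yaw %.3f z %.4f | Fr %.2f Ft(ccw) %.2f Fz %.2f Mz %.3f open %.4f"%(s["time"],r,a,s["tool_rot"][2],s["tool_pos"][2],F[:2]@u,F[1]*u[0]-F[0]*u[1],F[2],s["torque"][2],s["opening"]))
E
python3 -c "
from h import *
tang()"
```

```text
t 6.88 r 0.0443 ang 2.413 yaw 2.421 z 0.1724 | Fr 1.20 Ft(ccw) -0.67 Fz 3.37 Mz -0.013 open 0.0154
```

Emit:
move_arm --deltas '[{"x":-0.0001,"y":0.0024,"z":0.0001,"wx":0,"wy":0,"wz":3,"hand":0},{"x":-0.0002,"y":0.0047,"z":0.0001,"wx":0,"wy":0,"wz":6,"hand":0},{"x":-0.0006,"y":0.007,"z":0.0002,"wx":0,"wy":0,"wz":9,"hand":0},{"x":-0.001,"y":0.0094,"z":0.0003,"wx":0,"wy":0,"wz":12,"hand":0},{"x":-0.0015,"y":0.0116,"z":0.0003,"wx":0,"wy":0,"wz":15,"hand":0},{"x":-0.0022,"y":0.0139,"z":0.0004,"wx":0,"wy":0,"wz":18,"hand":0},{"x":-0.003,"y":0.0161,"z":0.0005,"wx":0,"wy":0,"wz":21,"hand":0},{"x":-0.0039,"y":0.0183,"z":0.0005,"wx":0,"wy":0,"wz":24,"hand":0}]'

```text
time: 7.88
tool_pos: [0.5718, 0.0129, 0.1719]
tool_rot: [3.141, 0.001, 2.0]
contact_force: [-0.8, 0.2, 3.3]
opening: 0.0153
```

```bash
python3 -c "
from h import *
tang()"
```

```text
t 7.88 r 0.0443 ang 1.994 yaw 2.000 z 0.1719 | Fr 0.55 Ft(ccw) 0.68 Fz 3.34 Mz 0.071 open 0.0153
```

Emit:
move_arm --deltas '[{"x":-0.0001,"y":0.0024,"z":0.0001,"wx":0,"wy":0,"wz":3,"hand":0},{"x":-0.0002,"y":0.0047,"z":0.0001,"wx":0,"wy":0,"wz":6,"hand":0},{"x":-0.0006,"y":0.007,"z":0.0002,"wx":0,"wy":0,"wz":9,"hand":0},{"x":-0.001,"y":0.0094,"z":0.0003,"wx":0,"wy":0,"wz":12,"hand":0},{"x":-0.0015,"y":0.0116,"z":0.0003,"wx":0,"wy":0,"wz":15,"hand":0},{"x":-0.0022,"y":0.0139,"z":0.0004,"wx":0,"wy":0,"wz":18,"hand":0},{"x":-0.003,"y":0.0161,"z":0.0005,"wx":0,"wy":0,"wz":21,"hand":0},{"x":-0.0039,"y":0.0183,"z":0.0005,"wx":0,"wy":0,"wz":24,"hand":0}]'

```text
time: 8.88
tool_pos: [0.5899, 0.0169, 0.1713]
tool_rot: [3.141, 0.001, 1.581]
contact_force: [-1.8, -0.3, 1.8]
opening: 0.0155
```

```bash
python3 -c "
from h import *
tang()"
```

```text
t 8.88 r 0.0444 ang 1.573 yaw 1.581 z 0.1713 | Fr -0.31 Ft(ccw) 1.77 Fz 1.77 Mz 0.038 open 0.0155
```

Emit:
move_arm --deltas '[{"x":0,"y":0.0016,"z":0,"wx":0,"wy":0,"wz":2,"hand":0},{"x":-0.0001,"y":0.0031,"z":0.0001,"wx":0,"wy":0,"wz":4,"hand":0},{"x":-0.0002,"y":0.0047,"z":0.0001,"wx":0,"wy":0,"wz":6,"hand":0},{"x":-0.0004,"y":0.0063,"z":0.0002,"wx":0,"wy":0,"wz":8,"hand":0},{"x":-0.0007,"y":0.0078,"z":0.0002,"wx":0,"wy":0,"wz":10,"hand":0},{"x":-0.001,"y":0.0094,"z":0.0003,"wx":0,"wy":0,"wz":12,"hand":0},{"x":-0.0013,"y":0.0109,"z":0.0003,"wx":0,"wy":0,"wz":14,"hand":0},{"x":-0.0017,"y":0.0124,"z":0.0004,"wx":0,"wy":0,"wz":16,"hand":0}]'

```text
time: 9.88
tool_pos: [0.6024, 0.0154, 0.1707]
tool_rot: [3.141, 0.0, 1.301]
contact_force: [-1.6, -0.3, 4.8]
opening: 0.0154
```

```bash
python3 -c "
from h import *
tang()"
```

```text
t 9.88 r 0.0447 ang 1.289 yaw 1.301 z 0.1707 | Fr -0.76 Ft(ccw) 1.46 Fz 4.77 Mz 0.003 open 0.0154
```

Emit:
move_arm --deltas '[{"x":0,"y":0.0016,"z":0,"wx":0,"wy":0,"wz":2,"hand":0},{"x":-0.0001,"y":0.0031,"z":0.0001,"wx":0,"wy":0,"wz":4,"hand":0},{"x":-0.0002,"y":0.0047,"z":0.0001,"wx":0,"wy":0,"wz":6,"hand":0},{"x":-0.0004,"y":0.0063,"z":0.0001,"wx":0,"wy":0,"wz":8,"hand":0},{"x":-0.0007,"y":0.0078,"z":0.0002,"wx":0,"wy":0,"wz":10,"hand":0},{"x":-0.001,"y":0.0094,"z":0.0002,"wx":0,"wy":0,"wz":12,"hand":0},{"x":-0.0013,"y":0.0109,"z":0.0003,"wx":0,"wy":0,"wz":14,"hand":0},{"x":-0.0017,"y":0.0124,"z":0.0003,"wx":0,"wy":0,"wz":16,"hand":0}]'

```text
time: 10.88
tool_pos: [0.6137, 0.0104, 0.1703]
tool_rot: [-3.141, 0.001, 1.022]
contact_force: [-2.5, -2.1, 6.5]
opening: 0.0153
```

```bash
python3 -c "
from h import *
tang()"
```

```text
t 10.88 r 0.0447 ang 1.011 yaw 1.022 z 0.1703 | Fr -3.05 Ft(ccw) 0.99 Fz 6.48 Mz 0.070 open 0.0153
```

Emit:
move_arm --deltas '[{"x":-0.0003,"y":0.0016,"z":-0.0002,"wx":0,"wy":0,"wz":2,"hand":0},{"x":-0.0006,"y":0.0031,"z":-0.0003,"wx":0,"wy":0,"wz":4,"hand":0},{"x":-0.0007,"y":0.0047,"z":-0.0003,"wx":0,"wy":0,"wz":6,"hand":0},{"x":-0.0009,"y":0.0063,"z":-0.0002,"wx":0,"wy":0,"wz":8,"hand":0},{"x":-0.0012,"y":0.0078,"z":-0.0002,"wx":0,"wy":0,"wz":10,"hand":0},{"x":-0.0015,"y":0.0094,"z":-0.0001,"wx":0,"wy":0,"wz":12,"hand":0},{"x":-0.0018,"y":0.0109,"z":-0.0001,"wx":0,"wy":0,"wz":14,"hand":0},{"x":-0.0022,"y":0.0124,"z":0,"wx":0,"wy":0,"wz":16,"hand":0}]'

```text
time: 11.88
tool_pos: [0.6229, 0.0025, 0.1702]
tool_rot: [-3.141, 0.001, 0.743]
contact_force: [-5.0, 0.1, 6.1]
opening: 0.0155
```

```bash
python3 -c "
from h import *
tang()"
```

```text
t 11.88 r 0.0445 ang 0.741 yaw 0.743 z 0.1702 | Fr -3.63 Ft(ccw) 3.40 Fz 6.14 Mz 0.181 open 0.0155
```

Emit:
move_arm --deltas '[{"x":-0.0002,"y":0.0008,"z":-0.0002,"wx":0,"wy":0,"wz":1,"hand":0},{"x":-0.0004,"y":0.0016,"z":-0.0003,"wx":0,"wy":0,"wz":2,"hand":0},{"x":-0.0005,"y":0.0024,"z":-0.0003,"wx":0,"wy":0,"wz":3,"hand":0},{"x":-0.0006,"y":0.0031,"z":-0.0003,"wx":0,"wy":0,"wz":4,"hand":0},{"x":-0.0007,"y":0.0039,"z":-0.0003,"wx":0,"wy":0,"wz":5,"hand":0},{"x":-0.0007,"y":0.0047,"z":-0.0003,"wx":0,"wy":0,"wz":6,"hand":0}]'

```text
time: 12.62
tool_pos: [0.6255, -0.001, 0.1703]
tool_rot: [-3.14, 0.0, 0.639]
contact_force: [-4.8, 4.0, 5.2]
opening: 0.0152
```

```bash
python3 -c "
from h import *
tang()"
```

```text
t 12.62 r 0.0443 ang 0.641 yaw 0.639 z 0.1703 | Fr -1.46 Ft(ccw) 6.14 Fz 5.25 Mz 0.181 open 0.0152
```

Emit:
move_arm --deltas '[{"x":0,"y":0,"z":0,"wx":0,"wy":0,"wz":0,"hand":0}]'

```text
time: 12.75
tool_pos: [0.6256, -0.001, 0.1703]
tool_rot: [-3.14, 0.0, 0.64]
contact_force: [-4.8, 2.8, 4.7]
opening: 0.0155
```

```bash
python3 -c "
from h import *
tang()"
```

```text
t 12.75 r 0.0443 ang 0.640 yaw 0.640 z 0.1703 | Fr -2.22 Ft(ccw) 5.11 Fz 4.66 Mz 0.147 open 0.0155
```

Emit:
move_arm --deltas '[{"x":0,"y":0,"z":0,"wx":0,"wy":0,"wz":0,"hand":0}]'

```text
time: 12.88
tool_pos: [0.6256, -0.001, 0.1703]
tool_rot: [-3.14, 0.0, 0.64]
contact_force: [-4.2, 3.1, 4.3]
opening: 0.0153
```

```bash
python3 -c "
from h import *
tang()"
```

```text
t 12.88 r 0.0443 ang 0.640 yaw 0.640 z 0.1703 | Fr -1.52 Ft(ccw) 4.95 Fz 4.31 Mz 0.194 open 0.0153
```

Emit:
move_arm --deltas '[{"x":0,"y":0,"z":0,"wx":0,"wy":0,"wz":0,"hand":0.3},{"x":0,"y":0,"z":0,"wx":0,"wy":0,"wz":0,"hand":0.3},{"x":0,"y":0,"z":0,"wx":0,"wy":0,"wz":0,"hand":0.3}]'

```text
time: 13.25
tool_pos: [0.6263, -0.0019, 0.1703]
tool_rot: [3.141, -0.0, 0.64]
contact_force: [0.3, 0.1, 0.5]
opening: 0.0275
```

```bash
python3 -c "
from h import *
tang(); print(monitor.observe()['torque']);c=viewer.read_camera('wrist');print(monitor.observe()['torque']);tang();cv2.imwrite('pics/w3.png',c[:,:,::-1])"
```

```text
t 13.25 r 0.0444 ang 0.615 yaw 0.640 z 0.1703 | Fr 0.31 Ft(ccw) -0.13 Fz 0.54 Mz 0.022 open 0.0275
[-0.01113764  0.00947246  0.02169716]
[-0.05477805 -0.0051517   0.02418954]
t 13.30 r 0.0444 ang 0.617 yaw 0.640 z 0.1703 | Fr -0.06 Ft(ccw) -0.33 Fz 0.04 Mz 0.024 open 0.0272
```

Emit:
move_arm --deltas '[{"x":0,"y":0,"z":0,"wx":0,"wy":0,"wz":0,"hand":0},{"x":0,"y":0,"z":0,"wx":0,"wy":0,"wz":0,"hand":0},{"x":0,"y":0,"z":0,"wx":0,"wy":0,"wz":0,"hand":0}]' --grip_force 12

```text
time: 13.68
tool_pos: [0.6255, -0.0009, 0.1704]
tool_rot: [-3.14, 0.0, 0.64]
contact_force: [-1.8, 3.6, 1.0]
opening: 0.0153
```

```bash
python3 -c "
from h import *
tang(); print(monitor.observe()['torque'])"
```

```text
t 13.68 r 0.0443 ang 0.644 yaw 0.640 z 0.1704 | Fr 0.76 Ft(ccw) 3.99 Fz 1.01 Mz 0.042 open 0.0153
[0.65530941 0.36411338 0.04223552]
```

Emit:
move_arm --deltas '[{"x":0,"y":0.0004,"z":0,"wx":0,"wy":0,"wz":0.5,"hand":0},{"x":0,"y":0.0008,"z":0,"wx":0,"wy":0,"wz":1,"hand":0}]'

```text
time: 13.92
tool_pos: [0.6256, -0.0011, 0.1704]
tool_rot: [-3.139, 0.001, 0.623]
contact_force: [-3.6, 4.6, 2.5]
opening: 0.0154
```

```bash
python3 -c "
from h import *
tang()"
```

```text
t 13.93 r 0.0443 ang 0.638 yaw 0.623 z 0.1704 | Fr -0.15 Ft(ccw) 5.89 Fz 2.51 Mz 0.089 open 0.0154
```

Emit:
move_arm --deltas '[{"x":0,"y":0.0004,"z":0,"wx":0,"wy":0,"wz":0.5,"hand":0},{"x":0,"y":0.0008,"z":0,"wx":0,"wy":0,"wz":1,"hand":0}]'

```text
time: 14.18
tool_pos: [0.6261, -0.0017, 0.1704]
tool_rot: [-3.139, 0.001, 0.605]
contact_force: [-4.8, 6.2, 2.6]
opening: 0.0158
```

```bash
python3 -c "
from h import *
tang()"
```

```text
t 14.18 r 0.0443 ang 0.620 yaw 0.605 z 0.1704 | Fr -0.28 Ft(ccw) 7.84 Fz 2.65 Mz 0.081 open 0.0158
```

Emit:
move_arm --deltas '[{"x":0,"y":-0.0024,"z":0,"wx":0,"wy":0,"wz":-3,"hand":0},{"x":-0.0002,"y":-0.0047,"z":-0.0001,"wx":0,"wy":0,"wz":-6,"hand":0},{"x":-0.0005,"y":-0.007,"z":-0.0002,"wx":0,"wy":0,"wz":-9,"hand":0},{"x":-0.001,"y":-0.0094,"z":-0.0003,"wx":0,"wy":0,"wz":-12,"hand":0}]'

```text
time: 14.68
tool_pos: [0.6214, 0.003, 0.1707]
tool_rot: [3.139, 0.0, 0.816]
contact_force: [2.0, -2.4, -1.6]
opening: 0.0155
```

```bash
python3 -c "
from h import *
tang()"
```

```text
t 14.68 r 0.0438 ang 0.771 yaw 0.816 z 0.1707 | Fr -0.23 Ft(ccw) -3.06 Fz -1.61 Mz -0.088 open 0.0155
```

Emit:
move_arm --deltas '[{"x":0,"y":0.0008,"z":0,"wx":0,"wy":0,"wz":1,"hand":0},{"x":0,"y":0.0016,"z":0,"wx":0,"wy":0,"wz":2,"hand":0},{"x":0,"y":0.0022,"z":0.0001,"wx":0,"wy":0,"wz":2.5,"hand":0}]'

```text
time: 15.05
tool_pos: [0.6219, 0.0027, 0.1706]
tool_rot: [-3.141, 0.001, 0.77]
contact_force: [-4.0, -0.4, 0.8]
opening: 0.0153
```

```bash
python3 -c "
from h import *
tang()"
```

```text
t 15.05 r 0.0439 ang 0.758 yaw 0.770 z 0.1706 | Fr -3.19 Ft(ccw) 2.41 Fz 0.78 Mz 0.164 open 0.0153
```

Emit:
move_arm --deltas '[{"x":0,"y":0.0004,"z":0,"wx":0,"wy":0,"wz":0.5,"hand":0},{"x":0,"y":0.0008,"z":0,"wx":0,"wy":0,"wz":1,"hand":0}]'

```text
time: 15.3
tool_pos: [0.6224, 0.0022, 0.1706]
tool_rot: [-3.141, 0.001, 0.753]
contact_force: [-4.1, -0.1, 0.5]
opening: 0.0154
```

```bash
python3 -c "
from h import *
tang()"
```

```text
t 15.30 r 0.0440 ang 0.742 yaw 0.753 z 0.1706 | Fr -3.10 Ft(ccw) 2.70 Fz 0.55 Mz 0.138 open 0.0154
```

Emit:
move_arm --deltas '[{"x":0,"y":0,"z":0,"wx":0,"wy":0,"wz":0,"hand":0.22},{"x":0,"y":0,"z":0,"wx":0,"wy":0,"wz":0,"hand":0.22},{"x":0,"y":0.001,"z":0,"wx":0,"wy":0,"wz":0,"hand":0.22},{"x":0,"y":0.0015,"z":0,"wx":0,"wy":0,"wz":0,"hand":0.22},{"x":0,"y":0.002,"z":0,"wx":0,"wy":0,"wz":0,"hand":0.22}]'

```text
time: 15.92
tool_pos: [0.6242, 0.0011, 0.1708]
tool_rot: [-3.141, -0.0, 0.754]
contact_force: [-1.7, 1.9, 1.7]
opening: 0.0201
```

```bash
python3 -c "
from h import *
tang()"
```

```text
t 15.93 r 0.0446 ang 0.696 yaw 0.754 z 0.1708 | Fr -0.07 Ft(ccw) 2.57 Fz 1.69 Mz -0.042 open 0.0201
```

Emit:
move_arm --deltas '[{"x":0,"y":0.0005,"z":0,"wx":0,"wy":0,"wz":0,"hand":0.22},{"x":0,"y":0.001,"z":0,"wx":0,"wy":0,"wz":0,"hand":0.22}]'

```text
time: 16.18
tool_pos: [0.6245, 0.0008, 0.1708]
tool_rot: [-3.14, -0.0, 0.754]
contact_force: [-3.1, 5.4, 3.8]
opening: 0.0204
```

```bash
python3 -c "
from h import *
tang()"
```

```text
t 16.18 r 0.0446 ang 0.688 yaw 0.754 z 0.1708 | Fr 1.00 Ft(ccw) 6.14 Fz 3.81 Mz 0.030 open 0.0204
```

Emit:
move_arm --deltas '[{"x":0,"y":0.0003,"z":0,"wx":0,"wy":0,"wz":0,"hand":0.22},{"x":0,"y":0.0006,"z":0,"wx":0,"wy":0,"wz":0,"hand":0.22}]'

```text
time: 16.42
tool_pos: [0.6247, 0.0006, 0.1708]
tool_rot: [-3.14, -0.0, 0.754]
contact_force: [-4.7, 5.3, 3.7]
opening: 0.0202
```

```bash
python3 -c "
from h import *
tang()"
```

```text
t 16.43 r 0.0447 ang 0.682 yaw 0.754 z 0.1708 | Fr -0.32 Ft(ccw) 7.05 Fz 3.74 Mz -0.027 open 0.0202
```

Emit:
move_arm --deltas '[{"x":0,"y":0,"z":0,"wx":0,"wy":0,"wz":0,"hand":0.22},{"x":0,"y":0,"z":0,"wx":0,"wy":0,"wz":0,"hand":0.22}]'

```text
time: 16.68
tool_pos: [0.6247, 0.0006, 0.1708]
tool_rot: [-3.14, -0.0, 0.754]
contact_force: [-4.7, 5.7, 3.3]
opening: 0.0199
```

```bash
python3 -c "
from h import *
tang()"
```

```text
t 16.68 r 0.0447 ang 0.682 yaw 0.754 z 0.1708 | Fr -0.05 Ft(ccw) 7.34 Fz 3.27 Mz -0.048 open 0.0199
```

Emit:
move_arm --deltas '[{"x":0,"y":-0.0025,"z":0,"wx":0,"wy":0,"wz":0,"hand":0.22},{"x":0,"y":-0.0045,"z":0,"wx":0,"wy":0,"wz":0,"hand":0.22},{"x":0,"y":-0.0045,"z":0,"wx":0,"wy":0,"wz":0,"hand":0},{"x":0,"y":-0.0045,"z":0,"wx":0,"wy":0,"wz":0,"hand":0},{"x":0,"y":-0.0045,"z":0,"wx":0,"wy":0,"wz":0,"hand":0}]'

```text
time: 17.3
tool_pos: [0.6224, 0.0025, 0.1706]
tool_rot: [3.141, 0.0, 0.753]
contact_force: [0.7, -1.4, -0.2]
opening: 0.0158
```

```bash
python3 -c "
from h import *
tang()"
```

```text
t 17.30 r 0.0441 ang 0.746 yaw 0.753 z 0.1706 | Fr -0.41 Ft(ccw) -1.48 Fz -0.19 Mz 0.003 open 0.0158
```

Emit:
move_arm --deltas '[{"x":0,"y":-0.0014,"z":0,"wx":0,"wy":0,"wz":-1,"hand":0},{"x":0,"y":-0.0024,"z":0,"wx":0,"wy":0,"wz":-2,"hand":0},{"x":-0.0001,"y":-0.0038,"z":0,"wx":0,"wy":0,"wz":-3.5,"hand":0},{"x":-0.0001,"y":-0.0038,"z":0,"wx":0,"wy":0,"wz":-3.5,"hand":0}]'

```text
time: 17.8
tool_pos: [0.6196, 0.0052, 0.1707]
tool_rot: [3.141, 0.0, 0.816]
contact_force: [2.7, -4.9, -2.2]
opening: 0.0156
```

```bash
python3 -c "
from h import *
tang()"
```

```text
t 17.80 r 0.0442 ang 0.835 yaw 0.816 z 0.1707 | Fr -1.83 Ft(ccw) -5.30 Fz -2.21 Mz 0.086 open 0.0156
```

Emit:
move_arm --deltas '[{"x":0,"y":0.0015,"z":0,"wx":0,"wy":0,"wz":0,"hand":0},{"x":0,"y":0.0022,"z":0,"wx":0,"wy":0,"wz":0.2,"hand":0},{"x":0,"y":0.0029,"z":0,"wx":0,"wy":0,"wz":0.4,"hand":0},{"x":0,"y":0.0036,"z":0,"wx":0,"wy":0,"wz":0.7,"hand":0}]'

```text
time: 18.3
tool_pos: [0.6214, 0.0038, 0.1706]
tool_rot: [-3.139, 0.001, 0.802]
contact_force: [-5.4, 2.0, 2.0]
opening: 0.0154
```

```bash
python3 -c "
from h import *
tang()"
```

```text
t 18.30 r 0.0443 ang 0.784 yaw 0.802 z 0.1706 | Fr -2.44 Ft(ccw) 5.22 Fz 2.02 Mz 0.002 open 0.0154
```

Emit:
move_arm --deltas '[{"x":0,"y":0.0004,"z":0,"wx":0,"wy":0,"wz":0.5,"hand":0},{"x":0,"y":0.0008,"z":0,"wx":0,"wy":0,"wz":1,"hand":0}]'

```text
time: 18.55
tool_pos: [0.6219, 0.0033, 0.1705]
tool_rot: [-3.139, 0.001, 0.785]
contact_force: [-4.9, 2.8, 1.9]
opening: 0.0157
```

```bash
python3 -c "
from h import *
tang()"
```

```text
t 18.55 r 0.0443 ang 0.768 yaw 0.785 z 0.1705 | Fr -1.56 Ft(ccw) 5.46 Fz 1.92 Mz -0.006 open 0.0157
```

Emit:
move_arm --deltas '[{"x":0,"y":0,"z":0,"wx":0,"wy":0,"wz":0,"hand":0.25},{"x":0,"y":-0.001,"z":0,"wx":0,"wy":0,"wz":0,"hand":0.3},{"x":0,"y":-0.0015,"z":0,"wx":0,"wy":0,"wz":0,"hand":0.3},{"x":0,"y":-0.0015,"z":-0.03,"wx":0,"wy":0,"wz":0,"hand":0.4},{"x":0,"y":-0.0015,"z":-0.06,"wx":0,"wy":0,"wz":0,"hand":0.5},{"x":0,"y":-0.0015,"z":-0.06,"wx":0,"wy":0,"wz":0,"hand":0.5}]'

```text
time: 19.3
tool_pos: [0.6231, 0.0034, 0.2334]
tool_rot: [3.137, -0.004, 0.785]
contact_force: [1.0, -0.2, -0.6]
opening: 0.0455
```

Run:
```python
from h import *
T=viewer.read_camera("top")[:,:,::-1];S=viewer.read_camera("scene")[:,:,::-1];w=viewer.camera_params("wrist");W=viewer.read_camera("wrist")[:,:,::-1]
for n,i in(("t4",T),("s4",S),("w4",W)): cv2.imwrite(f"pics/{n}.png",i)
np.savez("w4.npz",**w)
to(.6552,-.0897,.23,2.384)
```

```text
t 19.45 pos [0.6212 0.0036 0.2295] rot [-3.1403e+00  1.2000e-03  7.8500e-01] F [ 0.38 -0.31 -0.96] open 0.0460
dx -0.0419 dy 0.0900 dz -0.0005 wz -91.62
```

View pics/w4.png

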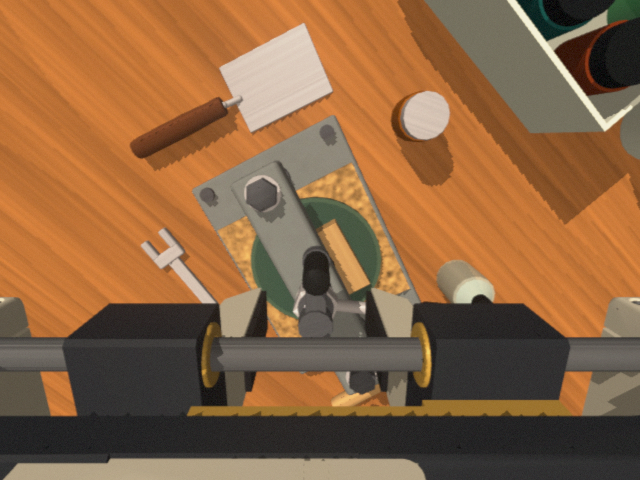

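The peg at (316,270) stands freely between the open fingers, and the block hasn't moved. I'll go to the lever now.

Emit:
move_arm --deltas '[{"x":-0.006,"y":0.012,"z":0,"wx":0,"wy":0,"wz":-10.4,"hand":0.5},{"x":-0.012,"y":0.025,"z":0,"wx":0,"wy":0,"wz":-20.8,"hand":0.5},{"x":-0.018,"y":0.038,"z":0,"wx":0,"wy":0,"wz":-31.2,"hand":0.5},{"x":-0.024,"y":0.051,"z":0,"wx":0,"wy":0,"wz":-41.6,"hand":0.5},{"x":-0.03,"y":0.064,"z":0,"wx":0,"wy":0,"wz":-52,"hand":0.5},{"x":-0.036,"y":0.077,"z":0,"wx":0,"wy":0,"wz":-62.4,"hand":0.5},{"x":-0.042,"y":0.09,"z":0,"wx":0,"wy":0,"wz":-72.8,"hand":0.5},{"x":-0.042,"y":0.09,"z":0,"wx":0,"wy":0,"wz":-83.2,"hand":0.5}]'

```text
time: 20.45
tool_pos: [0.6553, -0.0908, 0.2286]
tool_rot: [-3.14, -0.002, 2.242]
contact_force: [-0.4, 0.5, 0.3]
opening: 0.0455
```

Emit:
move_arm --deltas '[{"x":0,"y":0,"z":0,"wx":0,"wy":0,"wz":-8.4,"hand":0.5},{"x":0,"y":0,"z":0,"wx":0,"wy":0,"wz":-8.4,"hand":0.5}]'

```text
time: 20.7
tool_pos: [0.6552, -0.0898, 0.2292]
tool_rot: [-3.14, -0.002, 2.382]
contact_force: [-0.1, -0.2, -0.4]
opening: 0.046
```

```bash
python3 -c "
from h import *
to(.6552,-.0897,.143,2.384)"
```

```text
t 20.70 pos [ 0.6552 -0.0898  0.2292] rot [-3.1403e+00 -2.0000e-03  2.3823e+00] F [-0.05 -0.24 -0.37] open 0.0460
dx 0.0000 dy 0.0001 dz 0.0862 wz -0.10
```

Emit:
move_arm --deltas '[{"x":0,"y":0,"z":0.03,"wx":0,"wy":0,"wz":0,"hand":0.5},{"x":0,"y":0,"z":0.06,"wx":0,"wy":0,"wz":0,"hand":0.5},{"x":0,"y":0,"z":0.086,"wx":0,"wy":0,"wz":0,"hand":0.5},{"x":0,"y":0,"z":0.086,"wx":0,"wy":0,"wz":0,"hand":0.4},{"x":0,"y":0,"z":0.086,"wx":0,"wy":0,"wz":0,"hand":0},{"x":0,"y":0,"z":0.086,"wx":0,"wy":0,"wz":0,"hand":0},{"x":0,"y":0,"z":0.086,"wx":0,"wy":0,"wz":0,"hand":0},{"x":0,"y":0,"z":0.086,"wx":0,"wy":0,"wz":0,"hand":0}]' --grip_force 15

```text
time: 21.7
tool_pos: [0.6563, -0.0901, 0.1457]
tool_rot: [3.141, 0.002, 2.384]
contact_force: [0.7, -0.4, 1.9]
opening: 0.0174
```

```bash
python3 -c "
from h import *
tang()"
```

```text
t 21.70 r 0.0912 ang -0.757 yaw 2.384 z 0.1457 | Fr 0.82 Ft(ccw) 0.22 Fz 1.86 Mz -0.050 open 0.0174
```

Emit:
move_arm --deltas '[{"x":0.0001,"y":-0.0051,"z":0.0001,"wx":0,"wy":0,"wz":3.25,"hand":0},{"x":0.0006,"y":-0.0101,"z":0.0003,"wx":0,"wy":0,"wz":6.5,"hand":0},{"x":0.0013,"y":-0.0152,"z":0.0004,"wx":0,"wy":0,"wz":9.75,"hand":0},{"x":0.0023,"y":-0.0202,"z":0.0005,"wx":0,"wy":0,"wz":13,"hand":0},{"x":0.0036,"y":-0.0252,"z":0.0006,"wx":0,"wy":0,"wz":16.25,"hand":0},{"x":0.0052,"y":-0.0301,"z":0.0007,"wx":0,"wy":0,"wz":19.5,"hand":0},{"x":0.007,"y":-0.0348,"z":0.0008,"wx":0,"wy":0,"wz":22.75,"hand":0},{"x":0.0091,"y":-0.0395,"z":0.0009,"wx":0,"wy":0,"wz":26,"hand":0}]' --grip_force 20

```text
time: 22.7
tool_pos: [0.6225, -0.1128, 0.1449]
tool_rot: [3.14, 0.002, 1.928]
contact_force: [1.9, -2.3, 3.0]
opening: 0.0173
```

```bash
python3 -c "
from h import *
tang()"
```

```text
t 22.70 r 0.0913 ang -1.207 yaw 1.928 z 0.1449 | Fr 2.85 Ft(ccw) 1.00 Fz 2.98 Mz 0.118 open 0.0173
```

Emit:
move_arm --deltas '[{"x":-0.0002,"y":-0.0031,"z":0.0,"wx":0,"wy":0,"wz":1.8,"hand":0},{"x":-0.0003,"y":-0.0063,"z":0.0,"wx":0,"wy":0,"wz":3.8,"hand":0},{"x":0.0001,"y":-0.0095,"z":0.0001,"wx":0,"wy":0,"wz":5.8,"hand":0},{"x":0.0004,"y":-0.0126,"z":0.0001,"wx":0,"wy":0,"wz":7.8,"hand":0},{"x":0.0009,"y":-0.0157,"z":0.0002,"wx":0,"wy":0,"wz":9.8,"hand":0},{"x":0.0015,"y":-0.0188,"z":0.0003,"wx":0,"wy":0,"wz":11.8,"hand":0}]'

```text
time: 23.45
tool_pos: [0.6042, -0.1179, 0.1442]
tool_rot: [3.14, 0.001, 1.722]
contact_force: [1.8, -1.9, 6.0]
opening: 0.0173
```

```bash
python3 -c "
from h import *
tang()"
```

```text
t 23.45 r 0.0915 ang -1.415 yaw 1.722 z 0.1442 | Fr 2.19 Ft(ccw) 1.45 Fz 5.97 Mz 0.139 open 0.0173
```

Emit:
move_arm --deltas '[{"x":-0.0001,"y":-0.0019,"z":-0.0002,"wx":0,"wy":0,"wz":1,"hand":0},{"x":-0.0001,"y":-0.0038,"z":-0.0004,"wx":0,"wy":0,"wz":2.2,"hand":0},{"x":0,"y":-0.0056,"z":-0.0004,"wx":0,"wy":0,"wz":3.4,"hand":0},{"x":0.0001,"y":-0.0075,"z":-0.0004,"wx":0,"wy":0,"wz":4.6,"hand":0}]'

```text
time: 23.95
tool_pos: [0.5966, -0.1187, 0.1442]
tool_rot: [3.141, 0.001, 1.642]
contact_force: [4.0, -3.5, 4.7]
opening: 0.0173
```

```bash
python3 -c "
from h import *
tang()"
```

```text
t 23.95 r 0.0914 ang -1.499 yaw 1.642 z 0.1442 | Fr 3.76 Ft(ccw) 3.73 Fz 4.72 Mz 0.044 open 0.0173
```

Emit:
move_arm --deltas '[{"x":0,"y":-0.0016,"z":0,"wx":0,"wy":0,"wz":1,"hand":0},{"x":0.0001,"y":-0.0032,"z":0,"wx":0,"wy":0,"wz":2,"hand":0}]'

```text
time: 24.2
tool_pos: [0.5935, -0.1189, 0.1442]
tool_rot: [3.14, 0.001, 1.607]
contact_force: [3.4, -2.0, 5.2]
opening: 0.0173
```

```bash
python3 -c "
from h import *
tang()"
```

```text
t 24.20 r 0.0915 ang -1.533 yaw 1.607 z 0.1442 | Fr 2.13 Ft(ccw) 3.34 Fz 5.18 Mz 0.002 open 0.0173
```

Emit:
move_arm --deltas '[{"x":0,"y":-0.0012,"z":0,"wx":0,"wy":0,"wz":0.7,"hand":0},{"x":0.0001,"y":-0.0024,"z":0,"wx":0,"wy":0,"wz":1.5,"hand":0}]'

```text
time: 24.45
tool_pos: [0.591, -0.1189, 0.1442]
tool_rot: [3.141, 0.001, 1.581]
contact_force: [4.0, -2.5, 5.3]
opening: 0.0173
```

```bash
python3 -c "
from h import *
tang()"
```

```text
t 24.45 r 0.0914 ang -1.560 yaw 1.581 z 0.1442 | Fr 2.55 Ft(ccw) 3.98 Fz 5.26 Mz 0.023 open 0.0173
```

Emit:
move_arm --deltas '[{"x":0,"y":-0.0012,"z":0,"wx":0,"wy":0,"wz":0.7,"hand":0},{"x":0.0001,"y":-0.0024,"z":0,"wx":0,"wy":0,"wz":1.5,"hand":0}]'

```text
time: 24.7
tool_pos: [0.5887, -0.1189, 0.1442]
tool_rot: [3.14, 0.001, 1.555]
contact_force: [4.6, -2.4, 5.0]
opening: 0.0173
```

```bash
python3 -c "
from h import *
tang()"
```

```text
t 24.70 r 0.0914 ang -1.585 yaw 1.555 z 0.1442 | Fr 2.34 Ft(ccw) 4.65 Fz 4.97 Mz 0.068 open 0.0173
```

Emit:
move_arm --deltas '[{"x":0,"y":-0.0012,"z":0,"wx":0,"wy":0,"wz":0.7,"hand":0},{"x":0.0001,"y":-0.0024,"z":0,"wx":0,"wy":0,"wz":1.5,"hand":0}]'

```text
time: 24.95
tool_pos: [0.5863, -0.1189, 0.1442]
tool_rot: [3.14, 0.001, 1.529]
contact_force: [3.1, -3.1, 5.5]
opening: 0.0174
```

```bash
python3 -c "
from h import *
tang()"
```

```text
t 24.95 r 0.0914 ang -1.612 yaw 1.529 z 0.1442 | Fr 3.01 Ft(ccw) 3.24 Fz 5.50 Mz 0.034 open 0.0174
```

Emit:
move_arm --deltas '[{"x":0,"y":-0.0012,"z":0,"wx":0,"wy":0,"wz":0.7,"hand":0}]'

```text
time: 25.08
tool_pos: [0.5851, -0.1188, 0.1442]
tool_rot: [3.14, 0.001, 1.517]
contact_force: [4.3, -4.0, 5.5]
opening: 0.0174
```

```bash
python3 -c "
from h import *
tang()"
```

```text
t 25.07 r 0.0914 ang -1.624 yaw 1.517 z 0.1442 | Fr 3.72 Ft(ccw) 4.52 Fz 5.46 Mz -0.079 open 0.0174
```

Emit:
move_arm --deltas '[{"x":0,"y":-0.0012,"z":0,"wx":0,"wy":0,"wz":0.7,"hand":0},{"x":0.0001,"y":-0.0024,"z":0,"wx":0,"wy":0,"wz":1.5,"hand":0}]'

```text
time: 25.32
tool_pos: [0.5827, -0.1186, 0.1442]
tool_rot: [3.14, 0.001, 1.491]
contact_force: [2.8, -3.3, 4.4]
opening: 0.017
```

```bash
python3 -c "
from h import *
tang()"
```

```text
t 25.32 r 0.0914 ang -1.651 yaw 1.491 z 0.1442 | Fr 3.04 Ft(ccw) 3.06 Fz 4.44 Mz 0.091 open 0.0170
```

Emit:
move_arm --deltas '[{"x":0,"y":-0.0012,"z":0,"wx":0,"wy":0,"wz":0.7,"hand":0},{"x":0.0001,"y":-0.0024,"z":0,"wx":0,"wy":0,"wz":1.5,"hand":0}]'

```text
time: 25.58
tool_pos: [0.5803, -0.1184, 0.1442]
tool_rot: [3.14, 0.001, 1.465]
contact_force: [3.5, -3.6, 5.0]
opening: 0.0174
```

```bash
python3 -c "
from h import *
tang()
T=viewer.read_camera('top')[:,:,::-1];cv2.imwrite('pics/t5.png',T);S=viewer.read_camera('scene')[:,:,::-1];cv2.imwrite('pics/s5.png',S)
S0=cv2.imread('pics/s4.png')
cv2.imwrite('pics/cmp.png',np.vstack([cv2.resize(a[190:290,195:335],None,fx=2.9,fy=2.9,interpolation=cv2.INTER_CUBIC) for a in (S0,S)]))
"
```

```text
t 25.57 r 0.0914 ang -1.677 yaw 1.465 z 0.1442 | Fr 3.19 Ft(ccw) 3.82 Fz 4.97 Mz -0.029 open 0.0174
```

View pics/cmp.png

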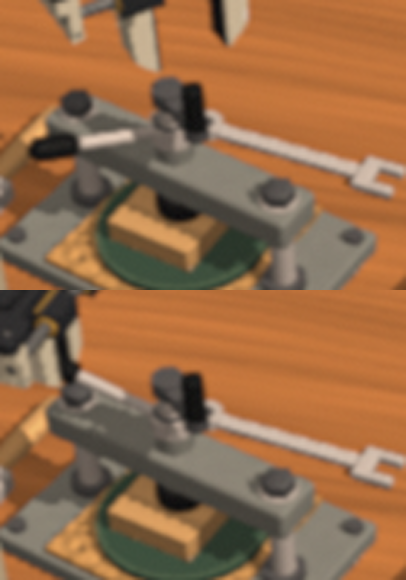

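The peg and block look unchanged between the two frames, and the lever is back near its old direction. I'll continue tightening.

Emit:
move_arm --deltas '[{"x":0,"y":-0.0016,"z":0,"wx":0,"wy":0,"wz":1,"hand":0},{"x":0.0001,"y":-0.0032,"z":0,"wx":0,"wy":0,"wz":2,"hand":0}]'

```text
time: 25.92
tool_pos: [0.5772, -0.118, 0.1442]
tool_rot: [3.14, 0.001, 1.43]
contact_force: [3.9, -3.9, 4.9]
opening: 0.0171
```

```bash
cat >> h.py <<'E'
def peg(im):
    c=im[200:260,385:425]; m=(c.max(2)<45).astype(np.uint8); k,l,st,ce=cv2.connectedComponentsWithStats(m)
    return [(st[i,4],(ce[i]+[385,200]).round(2)) for i in range(1,k) if st[i,4]>15]
E
python3 -c "
from h import *
tang()
for n in ('t4','t5'): print(peg(cv2.imread(f'pics/{n}.png')))
"
```

```text
t 25.93 r 0.0914 ang -1.712 yaw 1.430 z 0.1442 | Fr 3.33 Ft(ccw) 4.42 Fz 4.85 Mz -0.003 open 0.0171
[(np.int32(41), array([402.71, 210.39]))]
[(np.int32(51), array([390.86, 202.57]))]
```

Emit:
move_arm --deltas '[{"x":0,"y":-0.0016,"z":0,"wx":0,"wy":0,"wz":1,"hand":0},{"x":0.0001,"y":-0.0032,"z":0,"wx":0,"wy":0,"wz":2,"hand":0}]'

```text
time: 26.18
tool_pos: [0.574, -0.1175, 0.1442]
tool_rot: [3.14, 0.001, 1.395]
contact_force: [4.2, -3.2, 5.1]
opening: 0.0177
```

```bash
python3 -c "
from h import *
tang();print(peg(viewer.read_camera('top')[:,:,::-1]));tang()"
```

```text
t 26.18 r 0.0914 ang -1.746 yaw 1.395 z 0.1442 | Fr 2.41 Ft(ccw) 4.67 Fz 5.15 Mz 0.045 open 0.0177
[(np.int32(51), array([390.86, 202.57]))]
t 26.23 r 0.0914 ang -1.749 yaw 1.394 z 0.1442 | Fr 3.70 Ft(ccw) 3.68 Fz 4.93 Mz -0.089 open 0.0173
```

Emit:
move_arm --deltas '[{"x":0,"y":-0.0016,"z":0,"wx":0,"wy":0,"wz":1,"hand":0},{"x":0.0001,"y":-0.0032,"z":0,"wx":0,"wy":0,"wz":2,"hand":0},{"x":0.0001,"y":-0.0048,"z":0,"wx":0,"wy":0,"wz":3,"hand":0}]'

```text
time: 26.6
tool_pos: [0.5694, -0.1165, 0.1442]
tool_rot: [3.14, 0.001, 1.342]
contact_force: [3.5, -4.4, 5.1]
opening: 0.0173
```

```bash
python3 -c "
from h import *
tang();print(peg(viewer.read_camera('top')[:,:,::-1]))"
```

```text
t 26.60 r 0.0914 ang -1.798 yaw 1.342 z 0.1442 | Fr 3.51 Ft(ccw) 4.41 Fz 5.08 Mz 0.010 open 0.0173
[(np.int32(51), array([390.86, 202.57]))]
```

Emit:
move_arm --deltas '[{"x":0,"y":-0.0016,"z":0,"wx":0,"wy":0,"wz":1,"hand":0},{"x":0.0001,"y":-0.0032,"z":0,"wx":0,"wy":0,"wz":2,"hand":0}]'

```text
time: 26.9
tool_pos: [0.5663, -0.1158, 0.1442]
tool_rot: [3.14, 0.001, 1.307]
contact_force: [4.8, -3.4, 4.5]
opening: 0.0172
```

```bash
python3 -c "
from h import *
tang();print(peg(viewer.read_camera('top')[:,:,::-1]));tang()"
```

```text
t 26.90 r 0.0914 ang -1.833 yaw 1.307 z 0.1442 | Fr 2.00 Ft(ccw) 5.51 Fz 4.54 Mz 0.044 open 0.0172
[(np.int32(49), array([390.92, 202.47]))]
t 26.95 r 0.0914 ang -1.835 yaw 1.307 z 0.1442 | Fr 2.81 Ft(ccw) 4.94 Fz 5.75 Mz -0.027 open 0.0172
```

Emit:
move_arm --deltas '[{"x":0,"y":-0.0016,"z":0,"wx":0,"wy":0,"wz":1,"hand":0},{"x":0.0001,"y":-0.0032,"z":0,"wx":0,"wy":0,"wz":2,"hand":0}]'

```text
time: 27.2
tool_pos: [0.5633, -0.1149, 0.1442]
tool_rot: [3.14, 0.001, 1.273]
contact_force: [3.0, -3.6, 5.2]
opening: 0.0171
```

```bash
python3 -c "
from h import *
tang();print(peg(viewer.read_camera('top')[:,:,::-1]));tang()"
```

```text
t 27.20 r 0.0914 ang -1.868 yaw 1.273 z 0.1442 | Fr 2.61 Ft(ccw) 3.89 Fz 5.20 Mz 0.041 open 0.0171
[(np.int32(51), array([390.86, 202.57]))]
t 27.25 r 0.0914 ang -1.870 yaw 1.272 z 0.1442 | Fr 2.44 Ft(ccw) 4.25 Fz 4.25 Mz 0.008 open 0.0175
```

Emit:
move_arm --deltas '[{"x":0,"y":-0.0016,"z":0,"wx":0,"wy":0,"wz":1,"hand":0},{"x":0.0001,"y":-0.0032,"z":0,"wx":0,"wy":0,"wz":2,"hand":0}]'

```text
time: 27.5
tool_pos: [0.5603, -0.1139, 0.1442]
tool_rot: [3.14, 0.001, 1.238]
contact_force: [4.1, -5.4, 4.3]
opening: 0.0174
```

```bash
python3 -c "
from h import *
tang();print(peg(viewer.read_camera('top')[:,:,::-1]));tang()"
```

```text
t 27.50 r 0.0914 ang -1.902 yaw 1.238 z 0.1442 | Fr 3.78 Ft(ccw) 5.66 Fz 4.28 Mz 0.030 open 0.0174
[(np.int32(49), array([390.92, 202.47]))]
t 27.55 r 0.0914 ang -1.905 yaw 1.237 z 0.1442 | Fr 2.32 Ft(ccw) 5.32 Fz 4.68 Mz -0.005 open 0.0169
```

Emit:
move_arm --deltas '[{"x":0,"y":-0.0016,"z":0,"wx":0,"wy":0,"wz":1,"hand":0},{"x":0.0001,"y":-0.0032,"z":0,"wx":0,"wy":0,"wz":2,"hand":0},{"x":0.0001,"y":-0.0048,"z":0,"wx":0,"wy":0,"wz":3,"hand":0}]'

```text
time: 27.92
tool_pos: [0.5558, -0.1123, 0.1442]
tool_rot: [3.139, 0.001, 1.185]
contact_force: [4.9, -4.0, 3.7]
opening: 0.0172
```

```bash
python3 -c "
from h import *
tang();print(peg(viewer.read_camera('top')[:,:,::-1]));tang()"
```

```text
t 27.93 r 0.0914 ang -1.954 yaw 1.185 z 0.1442 | Fr 1.90 Ft(ccw) 6.06 Fz 3.74 Mz 0.075 open 0.0172
[(np.int32(51), array([390.9 , 202.61]))]
t 27.98 r 0.0914 ang -1.957 yaw 1.185 z 0.1442 | Fr 2.98 Ft(ccw) 4.89 Fz 4.47 Mz 0.008 open 0.0172
```

Emit:
move_arm --deltas '[{"x":0,"y":-0.0016,"z":0,"wx":0,"wy":0,"wz":1,"hand":0},{"x":0.0001,"y":-0.0032,"z":0,"wx":0,"wy":0,"wz":2,"hand":0},{"x":0.0001,"y":-0.0048,"z":0,"wx":0,"wy":0,"wz":3,"hand":0}]'

```text
time: 28.35
tool_pos: [0.5514, -0.1104, 0.1441]
tool_rot: [3.139, 0.001, 1.133]
contact_force: [4.3, -4.4, 3.9]
opening: 0.0173
```

```bash
python3 -c "
from h import *
tang();print(peg(viewer.read_camera('top')[:,:,::-1]));tang()"
```

```text
t 28.35 r 0.0914 ang -2.007 yaw 1.133 z 0.1441 | Fr 2.14 Ft(ccw) 5.76 Fz 3.89 Mz 0.028 open 0.0173
[(np.int32(50), array([390.94, 202.54]))]
t 28.40 r 0.0914 ang -2.009 yaw 1.132 z 0.1441 | Fr 2.29 Ft(ccw) 4.88 Fz 4.21 Mz 0.009 open 0.0173
```

Emit:
move_arm --deltas '[{"x":0,"y":-0.0016,"z":0,"wx":0,"wy":0,"wz":1,"hand":0},{"x":0.0001,"y":-0.0032,"z":0,"wx":0,"wy":0,"wz":2,"hand":0},{"x":0.0001,"y":-0.0048,"z":0,"wx":0,"wy":0,"wz":3,"hand":0}]'

```text
time: 28.78
tool_pos: [0.5472, -0.1083, 0.1441]
tool_rot: [3.139, 0.001, 1.081]
contact_force: [4.4, -4.8, 3.0]
opening: 0.0173
```

```bash
python3 -c "
from h import *
tang();print(peg(viewer.read_camera('top')[:,:,::-1]));tang()"
```

```text
t 28.77 r 0.0914 ang -2.058 yaw 1.081 z 0.1441 | Fr 2.15 Ft(ccw) 6.12 Fz 3.05 Mz 0.001 open 0.0173
[(np.int32(50), array([390.84, 202.5 ]))]
t 28.82 r 0.0914 ang -2.061 yaw 1.080 z 0.1441 | Fr 2.39 Ft(ccw) 5.49 Fz 4.02 Mz 0.088 open 0.0171
```

Emit:
move_arm --deltas '[{"x":0,"y":-0.0016,"z":0,"wx":0,"wy":0,"wz":1,"hand":0},{"x":0.0001,"y":-0.0032,"z":0,"wx":0,"wy":0,"wz":2,"hand":0},{"x":0.0001,"y":-0.0048,"z":0,"wx":0,"wy":0,"wz":3,"hand":0}]'

```text
time: 29.2
tool_pos: [0.5431, -0.1059, 0.1441]
tool_rot: [3.139, 0.0, 1.028]
contact_force: [5.4, -4.3, 3.7]
opening: 0.0172
```

```bash
python3 -c "
from h import *
tang();print(peg(viewer.read_camera('top')[:,:,::-1]));tang()"
```

```text
t 29.20 r 0.0914 ang -2.110 yaw 1.028 z 0.1441 | Fr 0.86 Ft(ccw) 6.84 Fz 3.72 Mz 0.049 open 0.0172
[(np.int32(50), array([390.88, 202.54]))]
t 29.25 r 0.0914 ang -2.113 yaw 1.027 z 0.1441 | Fr 1.35 Ft(ccw) 5.57 Fz 4.20 Mz -0.006 open 0.0174
```

Emit:
move_arm --deltas '[{"x":0,"y":0.001,"z":0,"wx":0,"wy":0,"wz":0,"hand":0.3},{"x":0,"y":0.0015,"z":0,"wx":0,"wy":0,"wz":0,"hand":0.5},{"x":0,"y":0.0015,"z":0,"wx":0,"wy":0,"wz":0,"hand":0.5},{"x":0,"y":0.0015,"z":-0.04,"wx":0,"wy":0,"wz":0,"hand":0.5},{"x":0,"y":0.0015,"z":-0.09,"wx":0,"wy":0,"wz":0,"hand":0.5},{"x":-0.05,"y":0.0015,"z":-0.11,"wx":0,"wy":0,"wz":0,"hand":0.5},{"x":-0.1,"y":0.0015,"z":-0.11,"wx":0,"wy":0,"wz":0,"hand":0.5},{"x":-0.1,"y":0.0015,"z":-0.11,"wx":0,"wy":0,"wz":0,"hand":0.5}]'

```text
time: 30.25
tool_pos: [0.4904, -0.1936, 0.2539]
tool_rot: [-3.141, 0.001, 1.025]
contact_force: [-0.5, 0.4, -0.3]
opening: 0.046
```

```bash
python3 -c "
from h import *
T=viewer.read_camera('top')[:,:,::-1];S=viewer.read_camera('scene')[:,:,::-1];W=viewer.read_camera('wrist')[:,:,::-1]
cv2.imwrite('pics/t6.png',T);cv2.imwrite('pics/s6.png',S);tang();print(peg(T))
cv2.imwrite('pics/fin.png',np.hstack([cv2.resize(S[190:290,195:335],None,fx=2.85,fy=2.85,interpolation=cv2.INTER_CUBIC),cv2.resize(T[180:280,335:475],None,fx=2.85,fy=2.85,interpolation=cv2.INTER_CUBIC)]))
"
```

```text
t 30.40 r 0.1905 ang -2.111 yaw 1.029 z 0.2535 | Fr 0.26 Ft(ccw) 0.76 Fz -0.72 Mz -0.003 open 0.0461
[(np.int32(52), array([390.83, 202.63]))]
```

View pics/fin.png

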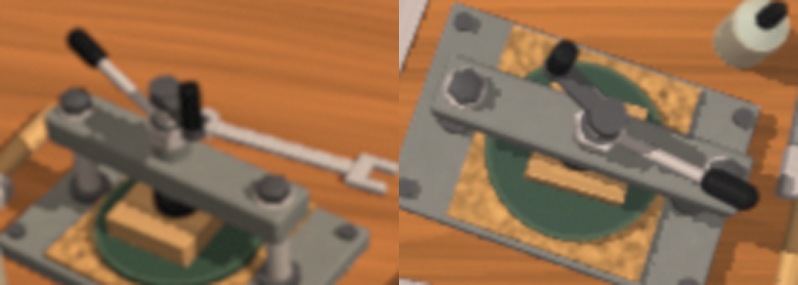

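The final view shows the crank peg unmoved, the lever past its old position, the block in place and the gripper clear. I'll hand in now.

```bash
python3 -c "
from cell import robot
print(robot.hand_in())"
```

```text
the job is handed in; nothing more can be done
None
```

The job is handed in at about 30 s of the 72 s allowed, and I believe the press is set and locked as asked. The foot pressure itself could not be measured.

- **Slackening:** I swung the lock nut's lever counter-clockwise by about 0.9 rad.
- **Winding:** The crank went clockwise until the foot bore on the block, about 1.65 rad in all. I overshot to about 9 N of total push, counting a twist my grip was adding. By your scale that is over 45 N of foot pressure but below the crushing level. I backed off about 0.2 rad and crept forward again to about 5 N, or roughly 27 N at the foot.
- **Tightening:** I swung the lever clockwise until the push was about 6 to 7 N, easing to about 5.5 N when halted, then let go and drew the arm clear.

**Last checks:** In the pictures the peg had not visibly turned during tightening. The block lay where it was, and the things around the press in view looked untouched.

**Uncertain:**
- The force readings scatter by about 0.7 N, and the foot pressure comes only from the push I felt at the crank.
- The lever ended about 0.45 rad beyond its original tight position. I did not expect that and did not check whether it changed the foot pressure.

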